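Gauge two microscope adapter sleeves and sort them by fit

TASK

Two adapter sleeves that look alike stand on the white stand, and one of them, nobody knows which, is too tight inside. Try each in turn on the gauge pin: slide it down as far as it will go and let it rest there for a second; then stand it upright in the shallow tray if it went fully home, or upright in the deep box if it stopped part-way, putting the first away before you try the second. Leave the eyepiece, the oil bottle and the slide box where they are.

Things in the scene. Friction and masses are not known exactly. Their poses are not given: they have to be found in the camera images.
- stand: white flat plastic stand for the two sleeves, 90 (x) x 200 (y) mm, 12 mm high, fixed; origin at the centre of its underside. One sleeve stands 50 mm to its +y, the other 50 mm to its -y.
- sleeve_a: loose aluminium tube standing on the stand, 46 mm outside diameter, 80 mm tall, 0.15 to 0.28 kg, 31 mm bore at both ends; origin at the centre of its foot, z along the tube, up. sleeve_a and sleeve_b are alike from outside; in one of them (a or b, by chance each time) a liner inside narrows the bore to 24 mm from 24 to 55 mm above its foot. Liners have about 1 mm of play.
- sleeve_b: the other sleeve, the same from outside as sleeve_a, same sizes and origin. Exactly one of the two goes fully down the gauge pin. Held a little off-centre, a sleeve that fits can bind part-way by friction: lift a few mm, shift about 1 mm and press again before calling it tight.
- gauge: fixed steel plug gauge: a dark round base 100 mm across, 20 mm high, with an upright 29 mm diameter pin in its centre; origin at the centre of the base's underside, on the pin's axis. A sleeve that fits slides down till its foot rests on the base, 20 mm above the bench (fully home); the tight sleeve enters and stops with its foot about 58 mm above the bench.
- gauge_tip (a point): centre of the pin's flat top, 85 mm above the bench. The flat is 20 mm across and the pin widens from it to 29 mm over 5 mm. A sleeve that is off-centre catches its rim on the tip, its foot 79 mm or more above the bench: that is no result yet, feel for the pin again.
- tray: shallow white open tray for sleeves that fit, 120 x 120 mm, rim 16 mm high, walls and floor 5 mm thick, fixed; origin at the centre of its underside. It and the deep box may change places.
- bin: deep white open box for sleeves that are too tight, 120 x 120 mm, rim 40 mm high, walls and floor 5 mm thick, fixed; origin at the centre of its underside.
- eyepiece: bystander: loose bright steel microscope eyepiece standing on end, 42 mm across, 65 mm tall; origin at the centre of its underside.
- oil: bystander: loose small amber oil bottle, 32 mm across, 70 mm tall; origin at the centre of its underside.
- slidebox: bystander: loose grey slide box lying flat, 85 x 150 mm, 30 mm high; origin at the centre of its underside.
Not all that is in view belongs to the job. Leave any turquoise look-alike of the sleeve_b alone.

How it is judged (in metres and radians):
On the way, in this order (a step that is already met when the one before it is completed fails the run):
1. a sleeve rests or is lightly pressed on the gauge, upright, either fully home (foot within 4 mm of the base) or stopped part-way down the pin (foot 51 to 63 mm above the bench) (((horizontal distance between sleeve_a and gauge below 0.006 m and angle between sleeve_a's own z axis and vertical below 0.12 rad and contact force between gauge and anything else above 0.5 N and z of sleeve_a in the frame of gauge below 0.024 m) or (horizontal distance between sleeve_b and gauge below 0.006 m and angle between sleeve_b's own z axis and vertical below 0.12 rad and contact force between gauge and anything else above 0.5 N and z of sleeve_b in the frame of gauge below 0.024 m) or (horizontal distance between sleeve_a and gauge below 0.006 m and angle between sleeve_a's own z axis and vertical below 0.12 rad and contact force between gauge and anything else above 0.5 N and z of sleeve_a in the frame of gauge between 0.051 and 0.063 m) or (horizontal distance between sleeve_b and gauge below 0.006 m and angle between sleeve_b's own z axis and vertical below 0.12 rad and contact force between gauge and anything else above 0.5 N and z of sleeve_b in the frame of gauge between 0.051 and 0.063 m))), for 0.6 s.
2. the other sleeve is on the gauge in the same way and the first stands in its place: if this one is home, the first is in the deep box; if this one is stopped, the first is in the shallow tray ((((horizontal distance between sleeve_a and gauge below 0.006 m and angle between sleeve_a's own z axis and vertical below 0.12 rad and contact force between gauge and anything else above 0.5 N and z of sleeve_a in the frame of gauge below 0.024 m) and (x of sleeve_b in the frame of bin between -0.034 and 0.034 m and y of sleeve_b in the frame of bin between -0.034 and 0.034 m and z of sleeve_b in the frame of bin between -0.001 and 0.009 m and angle between sleeve_b's own z axis and vertical below 0.1 rad)) or ((horizontal distance between sleeve_b and gauge below 0.006 m and angle between sleeve_b's own z axis and vertical below 0.12 rad and contact force between gauge and anything else above 0.5 N and z of sleeve_b in the frame of gauge below 0.024 m) and (x of sleeve_a in the frame of bin between -0.034 and 0.034 m and y of sleeve_a in the frame of bin between -0.034 and 0.034 m and z of sleeve_a in the frame of bin between -0.001 and 0.009 m and angle between sleeve_a's own z axis and vertical below 0.1 rad)) or ((horizontal distance between sleeve_a and gauge below 0.006 m and angle between sleeve_a's own z axis and vertical below 0.12 rad and contact force between gauge and anything else above 0.5 N and z of sleeve_a in the frame of gauge between 0.051 and 0.063 m) and (x of sleeve_b in the frame of tray between -0.034 and 0.034 m and y of sleeve_b in the frame of tray between -0.034 and 0.034 m and z of sleeve_b in the frame of tray between -0.001 and 0.009 m and angle between sleeve_b's own z axis and vertical below 0.1 rad)) or ((horizontal distance between sleeve_b and gauge below 0.006 m and angle between sleeve_b's own z axis and vertical below 0.12 rad and contact force between gauge and anything else above 0.5 N and z of sleeve_b in the frame of gauge between 0.051 and 0.063 m) and (x of sleeve_a in the frame of tray between -0.034 and 0.034 m and y of sleeve_a in the frame of tray between -0.034 and 0.034 m and z of sleeve_a in the frame of tray between -0.001 and 0.009 m and angle between sleeve_a's own z axis and vertical below 0.1 rad)))), for 0.6 s.
At the end, for the whole second after the job is handed in: The sleeve that fits stands upright (within 0.1 rad) on the floor of the shallow tray and the tight sleeve stands upright on the floor of the deep box, each wholly inside the walls ((((x of sleeve_a in the frame of tray between -0.034 and 0.034 m and y of sleeve_a in the frame of tray between -0.034 and 0.034 m and z of sleeve_a in the frame of tray between -0.001 and 0.009 m and angle between sleeve_a's own z axis and vertical below 0.1 rad) and (x of sleeve_b in the frame of bin between -0.034 and 0.034 m and y of sleeve_b in the frame of bin between -0.034 and 0.034 m and z of sleeve_b in the frame of bin between -0.001 and 0.009 m and angle between sleeve_b's own z axis and vertical below 0.1 rad)) or ((x of sleeve_b in the frame of tray between -0.034 and 0.034 m and y of sleeve_b in the frame of tray between -0.034 and 0.034 m and z of sleeve_b in the frame of tray between -0.001 and 0.009 m and angle between sleeve_b's own z axis and vertical below 0.1 rad) and (x of sleeve_a in the frame of bin between -0.034 and 0.034 m and y of sleeve_a in the frame of bin between -0.034 and 0.034 m and z of sleeve_a in the frame of bin between -0.001 and 0.009 m and angle between sleeve_a's own z axis and vertical below 0.1 rad)))); the robot touches nothing.
It fails at once if the eyepiece is moved more than 30 mm (distance of eyepiece from where it was at the start of the episode above 0.03 m).
It fails at once if the oil bottle is moved more than 30 mm (distance of oil from where it was at the start of the episode above 0.03 m).
It fails at once if the slide box is moved more than 30 mm (distance of slidebox from where it was at the start of the episode above 0.03 m).
It also fails if it takes over 72 s, if anything falls off the work surface, if the arm or the gripper's body presses on something with over 40 N, if the wrist force passes 120 N, or if a joint passes its speed limit or range.

ROBOT

A 6-joint arm with a two-finger parallel gripper is mounted at the origin on the work surface. World frame = base frame: x ahead of the robot, y to its left, z up, the work surface at z = 0. Lengths are in mm, angles in rad, forces in N, time in s.
With the tool pointing down it reaches from about 350 to 975 mm from the base axis. Payload 7.1 kg.
Tool frame: the origin (TCP) lies between the finger pads; the fingertips stand 19 mm ahead of it and the grasp point (between the pads) is the TCP (ctrl.tcp_to_tips is the distance from the TCP to the fingertips, in mm); z points along the fingers, y is the line along which they close (so a half turn about z gives the same grasp; the last joint's range is limited). The gripper opens to 88 mm and grips with 3 to 60 N. Pads are 20 mm wide; open, the fingers measure 115 mm over their backs; the gripper's body (75 mm by 178 mm) begins 61 mm behind the grasp point.
Start: joints at [-1.329, 0.423, 1.63, -0, 1.089, -0.019], TCP at [161.177, -603.843, 241.675] pointing down, gripper open.
Joint ranges: [-3, 3], [-0.9, 2.11], [0.09, 2.58], [-1.31, 4.45], [0.11, 2.69], [-2.54, 2.54]. Speed limits (rad/s): [2.39, 2.39, 3.01, 3.14, 3.14, 3.14].

INTERFACE

Orientations are given as a rotation vector (axis times angle).
In Python, from workcell import status, optics, ctrl gives the robot as it stands. The module is installed in compiled form; this text tells all that it offers.
- The arm moves only by the shell command python3 -m inch 'ROWS'. ROWS is JSON, a list that holds one entry, the list of rows, each a list of 7 numbers: the shift along the tool's x, y, z in mm, then the turn, a rotation vector about the tool's x, y, z in rad, then the opening in per cent of the stroke, from 0 (shut) to 100 (fully open). A call has 1 to 20 rows; each row is the pose to reach, as a shift and turn from the pose commanded when the call began, along the tool's axes at that moment; what a row does not reach only later rows make up. A row lasts 1/10 s, in which the tool goes at most 50 mm and 8.59 degrees, less where a joint would pass 70% of its speed; a pose out of reach is approached as far as the arm can. A call with a gripper value outside its range is refused whole. The fingers move at their own pace and stop on an object; the grip force is fixed at half the most. Time passes only in rows, so rows that repeat a pose let the fingers close. It gives the time, the measured TCP pose, the force, the opening and the grip force at its end, in the units of the state.
- status.get_obs(): the state, without advancing time (a new reading comes with each control period).
- optics.get_image(name): name is "scene" or "side" or "wrist"; returns a dict with "frame" (420x560x3 uint8, red, green, blue), "fx", "fy", "cx", "cy" (pixels), "rvec" (rotation vector, rad) and "tvec" (3), from world to camera coordinates, as OpenCV has them; the wrist camera has in their place "hand_eye" (4x4, takes a point from camera to tool coordinates, whose origin is the TCP and whose axes are the flange's). Camera axes: x right, y down, z forward; pixel columns grow to the right and rows downward; lengths in mm; the calibration is good to about 2 mm. The wrist camera is an equidistant fisheye: a pixel r from the principal point sees the ray r / f radians off the axis. A picture is of the moment at which its call begins: read the wrist's pose just before it. There is no depth.
- ctrl.close_job(): hands the job in; it is judged then, once.
The state is a dict: "t": time; "qpos": joint angles; "qvel": joint speeds; "joint_torque": joint torques, N m; "ee_pos": TCP position; "orientation": TCP orientation; "ft_force": force on the tool from outside, world axes, zero at the start; "moment": the same for the moment, N m; "width": finger opening in mm; "grasp_force": force on a finger pad.
Only numpy, scipy, OpenCV 4.12 (cv2) and the standard library are available. Lean on these libraries where they do the work, as an engineer would, in place of code of your own. Each camera call takes 0.05 s, during which the arm holds its last target. There are 200 camera calls.

## Working session

There is one attempt and no reset: what is moved stays moved. The work goes in short steps, Python scripts to look and compute and a shell command to move; the robot and the scene stay as the last step left them, time stands still between calls to the robot, and variables do not carry over. Pictures are saved under pics/ and viewed, at most 10 in all, crops included, and the job is handed in when it is done.

```bash
mkdir -p pics
cat > h.py <<'E'
import numpy as np, cv2
from scipy.spatial.transform import Rotation as R
from workcell import status, optics, ctrl
def ray(im,u,v,obs=None):
    if 'rvec' in im and im.get('rvec') is not None:
        M=cv2.Rodrigues(np.array(im['rvec'],float))[0]; t=np.array(im['tvec'],float).ravel()
        d=np.array([(u-im['cx'])/im['fx'],(v-im['cy'])/im['fy'],1.]); return -M.T@t, M.T@d
    x=(u-im['cx'])/im['fx'];y=(v-im['cy'])/im['fy'];r=np.hypot(x,y)+1e-12
    d=np.array([np.sin(r)*x/r,np.sin(r)*y/r,np.cos(r)])
    H=np.array(im['hand_eye']); W=R.from_rotvec(obs['orientation']).as_matrix(); p=np.array(obs['ee_pos'])
    return W@H[:3,3]+p, W@H[:3,:3]@d
def onz(im,u,v,z,obs=None):
    o,d=ray(im,u,v,obs); return o+d*(z-o[2])/d[2]
E
python3 - <<'E'
from h import *
o=status.get_obs(); print(o)
ims=[optics.get_image(n) for n in("scene","side","wrist")]
for n,i in zip(("scene","side","wrist"),ims):
    cv2.imwrite(f"pics/{n}0.png",i['frame'][:,:,::-1]); print(n,{k:np.round(v,3).tolist() for k,v in i.items() if k!='frame'})
    if n!='wrist': print(ray(i,280,210))
print(R.from_rotvec(o['orientation']).as_matrix().round(3))
E
```

```text
{'t': 0.0, 'qpos': array([-1.32900301e+00,  4.23848360e-01,  1.63068120e+00,  4.08912058e-06,
        1.08857589e+00, -1.89979633e-02]), 'qvel': array([ 0.00022719,  0.00093533,  0.00020031,  0.00215614,  0.00070576,
       -0.00158519]), 'joint_torque': array([ 3.74035744e-04, -5.44615102e+01, -2.73671508e+01,  6.43890048e-02,
        2.26921850e-02, -1.01258158e-04]), 'ee_pos': array([ 161.05608477, -603.35542657,  240.90042935]), 'orientation': array([-3.11343151e+00, -4.08291594e-01,  2.58389553e-04]), 'ft_force': array([-0.03482961, -0.23122493,  0.46380633]), 'moment': array([-0.01052549,  0.02864495, -0.0323615 ]), 'grasp_force': 0.0, 'width': 87.62627660596635}
scene {'fx': 403.502, 'fy': 403.502, 'cx': 285.663, 'cy': 208.279, 'rvec': [1.838, 1.749, -0.644], 'tvec': [-45.206, -338.467, 1360.993]}
(array([1150.59416818,  -26.18142619,  802.71528536]), array([-0.65405236,  0.03010695, -0.75599224]))
side {'fx': 397.509, 'fy': 397.509, 'cx': 280.388, 'cy': 208.343, 'rvec': [2.322, -0.896, 0.322], 'tvec': [-409.981, 344.501, 671.315]}
(array([ 197.5941612 , -388.42022433,  739.94276548]), array([ 0.42220092,  0.46184987, -0.78003808]))
wrist {'fx': 325.192, 'fy': 325.192, 'cx': 276.551, 'cy': 214.997, 'hand_eye': [[-0.0, -0.966, -0.259, 70.048], [1.0, -0.0, 0.0, -0.557], [-0.0, -0.259, 0.966, -143.461], [0.0, 0.0, 0.0, 1.0]]}
[[ 0.966  0.258 -0.   ]
 [ 0.258 -0.966  0.001]
 [ 0.    -0.002 -1.   ]]
```

View pics/scene0.png

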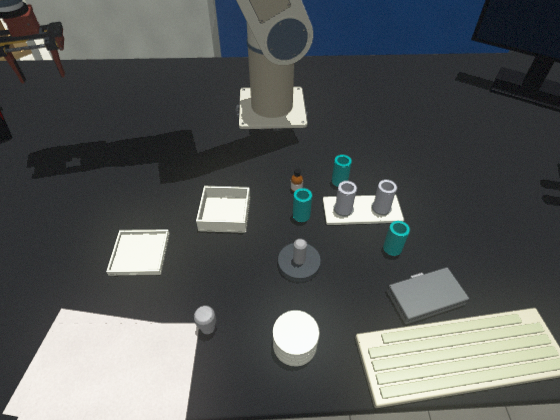

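View pics/side0.png

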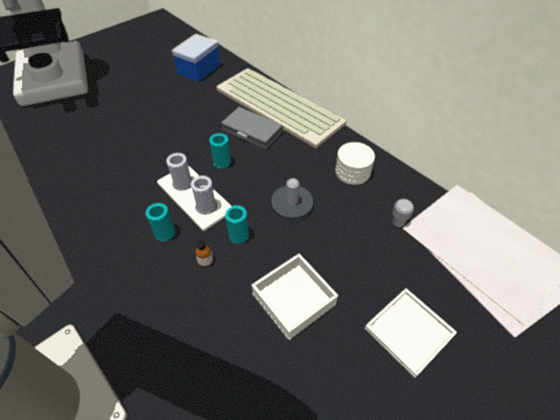

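The scene view shows the gauge (pin tip ~(300,242)), the deep box (223,208) and the tray (138,252). The two grey sleeves have their tops at ~(347,188) and (387,187), with three turquoise decoys around them. In the side view the sleeve tops are at ~(177,160) and (203,183), and the pin tip at (292,183).

Run:
```python
from h import *
s=optics.get_image("scene"); d=optics.get_image("side")
def tri(a,b):
    o1,d1=ray(s,*a);o2,d2=ray(d,*b)
    k=np.linalg.lstsq(np.c_[d1,-d2],o2-o1,rcond=None)[0]
    p,q=o1+k[0]*d1,o2+k[1]*d2; return ((p+q)/2).round(1),np.linalg.norm(p-q).round(1)
print("right sleeve top (scene) ",tri((387,187),(177,160)))
print("left sleeve top",tri((347,188),(203,183)))
print("tip",tri((300,242),(292,183)))
for n,u,z in(("slR",(387,187),92),("slL",(347,188),92),("tip",(300,242),85)): print(n,onz(s,*u,z).round(1))
for n,u,z in(("slR",(177,160),92),("slL",(203,183),92),("tip",(292,183),85)): print(n,onz(d,*u,z).round(1))
# white objects & dark base
for nm,im in(("scene",s),("side",d)):
    hsv=cv2.cvtColor(im['frame'],cv2.COLOR_RGB2HSV)
    m=cv2.inRange(hsv,(0,0,150),(179,60,255))
    for c in cv2.findContours(m,cv2.RETR_EXTERNAL,cv2.CHAIN_APPROX_SIMPLE)[0]:
        if 400<cv2.contourArea(c)<9000:
            r=cv2.minAreaRect(c); q=cv2.boxPoints(r)
            print(nm,np.round(r[0]),np.round(r[1]),[onz(im,*r[0],z).round()[:2].tolist() for z in(12,16,40)])
for nm,ps,z in(("bin rim",[(204,187),(249,188),(249,213),(198,210)],40),("tray rim",[(118,230),(168,231),(165,274),(108,272)],16),("stand",[(325,197),(398,195),(403,222),(328,223)],12)):
    P=np.array([onz(s,*p,z)[:2] for p in ps]); print(nm,P.round().tolist(),P.mean(0).round(),np.linalg.norm(P-np.roll(P,1,0),axis=1).round())
for nm,ps,z in(("bin rim",[(252,292),(298,257),(337,298),(293,318)],40),("tray rim",[(366,328),(405,291),(456,331),(416,374)],16)):
    P=np.array([onz(d,*p,z)[:2] for p in ps]); print(nm,P.round().tolist(),P.mean(0).round(),np.linalg.norm(P-np.roll(P,1,0),axis=1).round())
for n,u,z in(("teal1",(302,194),92),("teal2",(342,161),80),("teal3",(399,229),80),("oil",(298,175),70),("eyep",(205,312),65),("mug",(296,330),60)): print(n,onz(s,*u,z).round())
for n,u,z in(("teal1",(237,213),80),("teal2",(157,211),80),("teal3",(219,139),80)): print(n,onz(d,*u,z).round())
```

```text
right sleeve top (scene)  (array([471.6, 268.5,  90.5]), np.float64(1.6))
left sleeve top (array([473.3, 167.8,  92.3]), np.float64(3.4))
tip (array([624.6,  41.1,  83.7]), np.float64(2.9))
slR [472.3 268.6  92. ]
slL [471.6 169.5  92. ]
tip [624.7  42.3  85. ]
slR [471.  265.9  92. ]
slL [473.6 165.9  92. ]
tip [624.   38.6  85. ]
scene [296. 332.] [44. 45.] [[799.0, 22.0], [801.0, 22.0], [811.0, 21.0]]
scene [421. 301.] [22. 40.] [[741.0, 300.0], [743.0, 299.0], [756.0, 289.0]]
scene [137. 252.] [45. 62.] [[582.0, -339.0], [584.0, -337.0], [602.0, -328.0]]
scene [363. 208.] [27. 79.] [[470.0, 222.0], [474.0, 221.0], [494.0, 213.0]]
scene [222. 204.] [51. 36.] [[438.0, -145.0], [442.0, -145.0], [464.0, -141.0]]
scene [296. 106.] [37. 20.] [[6.0, 79.0], [12.0, 79.0], [47.0, 76.0]]
side [ 61. 347.] [31. 44.] [[77.0, 74.0], [77.0, 71.0], [81.0, 56.0]]
side [410. 330.] [72. 61.] [[578.0, -338.0], [576.0, -338.0], [563.0, -340.0]]
side [293. 291.] [61. 67.] [[470.0, -130.0], [468.0, -132.0], [459.0, -140.0]]
side [195. 193.] [71. 41.] [[474.0, 219.0], [473.0, 216.0], [464.0, 196.0]]
side
[... 204 characters left out ...]
482.0, -200.0]] [ 448. -135.] [ 80. 118.  86. 128.]
tray rim [[518.0, -395.0], [526.0, -273.0], [650.0, -263.0], [638.0, -392.0]] [ 583. -331.] [121. 123. 124. 129.]
stand [[426.0, 127.0], [427.0, 325.0], [520.0, 315.0], [515.0, 124.0]] [472. 223.] [ 89. 197.  94. 191.]
bin rim [[400.0, -88.0], [520.0, -91.0], [512.0, -207.0], [422.0, -180.0]] [ 463. -142.] [ 94. 121. 117.  94.]
tray rim [[518.0, -280.0], [635.0, -282.0], [639.0, -397.0], [518.0, -393.0]] [ 578. -338.] [113. 117. 115. 120.]
teal1 [487.  57.  92.]
teal2 [360. 175.  80.]
teal3 [595. 272.  80.]
oil [398.  55.  70.]
eyep [ 772. -157.   65.]
mug [816.  21.  60.]
teal1 [482.  57.  80.]
teal2 [359. 175.  80.]
teal3 [594. 271.  80.]
```

```bash
r='[614,-502,0,0,0,0.262,100]'; python3 -m inch '[[[614,-502,0,0,0,0.262,100],[614,-502,0,0,0,0.262,100],[614,-502,0,0,0,0.262,100],[614,-502,0,0,0,0.262,100],[614,-502,0,0,0,0.262,100],[614,-502,0,0,0,0.262,100],[614,-502,0,0,0,0.262,100],[614,-502,0,0,0,0.262,100],[614,-502,0,0,0,0.262,100],[614,-502,0,0,0,0.262,100],[614,-502,0,0,0,0.262,100],[614,-502,0,0,0,0.262,100],[614,-502,0,0,0,0.262,100],[614,-502,0,0,0,0.262,100],[614,-502,0,0,0,0.262,100],[614,-502,0,0,0,0.262,100],[614,-502,0,0,0,0.262,100],[614,-502,0,0,0,0.262,100],[614,-502,0,0,0,0.262,100],[614,-502,0,0,0,0.262,100]]]'
python3 - <<'E'
from h import *
o=status.get_obs(); i=optics.get_image("wrist"); print(o['qpos'].round(2),o['qvel'].round(3),o['t'],R.from_rotvec(o['orientation']).as_matrix().round(3).tolist())
cv2.imwrite("pics/w1.png",i['frame'][:,:,::-1])
E
```

```text
t: 2.25
ee_pos: [624.2, 38.2, 241.7]
orientation: [3.141, -0.004, -0.001]
ft_force: [-0.2, 0.1, -0.6]
width: 88.2
grasp_force: 0.0
[ 0.04  0.42  1.63 -0.    1.09  1.62] [-0.001 -0.002 -0.003  0.004 -0.001  0.001] 2.25 [[1.0, -0.003, -0.001], [-0.003, -1.0, -0.0], [-0.001, 0.0, -1.0]]
```

View pics/w1.png

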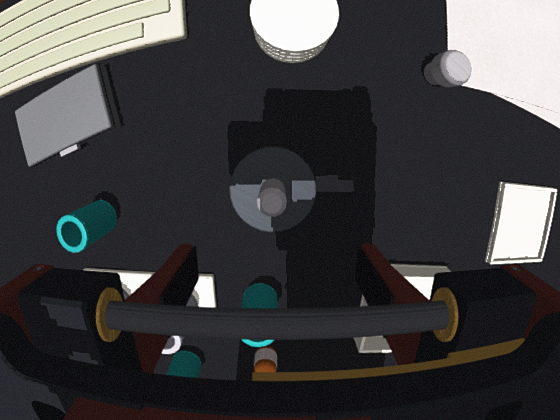

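The wrist view has the gauge base at ~(272,189), radius 43, with the pin tip at ~(273,202).

Run:
```python
from h import *
o=status.get_obs(); i=optics.get_image("wrist"); print(o['ee_pos'])
for u,z in(((230,189),20),((315.5,189),20),((272,147),20),((272,232),20),((273,203),85)): print(u,onz(i,*u,z,o).round(1))
c=cv2.resize(i['frame'][140:240,220:325,::-1],None,fx=5,fy=5,interpolation=cv2.INTER_CUBIC)
c=cv2.convertScaleAbs(c,alpha=1.6,beta=20);cv2.imwrite("pics/w1c.png",c)
```

```text
[624.3452264   38.22826884 241.80829084]
(230, 189) [627.3  92.   20. ]
(315.5, 189) [626.9  -6.1  20. ]
(272, 147) [674.8  43.4  20. ]
(272, 232) [575.4  44.   20. ]
(273, 203) [625.4  41.9  85. ]
```

View pics/w1c.png

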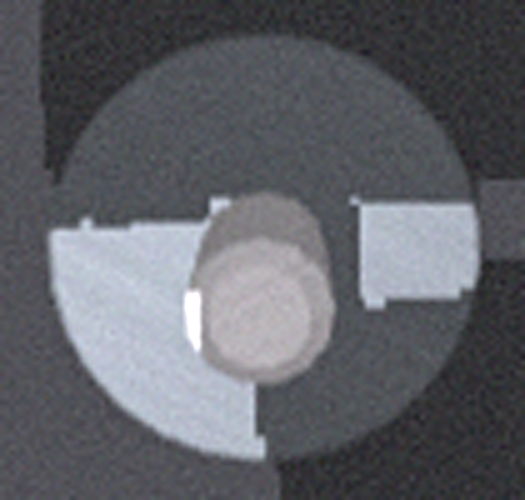

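The zoomed view has the flat's centre at (272,202) and the base's centre at (272.8,189), so the gauge is at about (625.5, 42.8). Next I'll hover over the left sleeve.

```bash
python3 -m inch '[[[-152,-129,72,0,0,0,100],[-152,-129,72,0,0,0,100],[-152,-129,72,0,0,0,100],[-152,-129,72,0,0,0,100],[-152,-129,72,0,0,0,100],[-152,-129,72,0,0,0,100],[-152,-129,72,0,0,0,100],[-152,-129,72,0,0,0,100]]]'
python3 - <<'E'
from h import *
o=status.get_obs(); i=optics.get_image("wrist"); print(o['ee_pos'],o['orientation'])
cv2.imwrite("pics/w2.png",i['frame'][:,:,::-1])
E
```

```text
t: 3.15
ee_pos: [475.1, 168.1, 170.6]
orientation: [-3.141, 0.004, -0.004]
ft_force: [-0.5, 0.6, 0.3]
width: 88.0
grasp_force: 0.0
[475.14337917 168.08385548 170.5638492 ] [-3.1409862   0.00411702 -0.00383089]
```

View pics/w2.png

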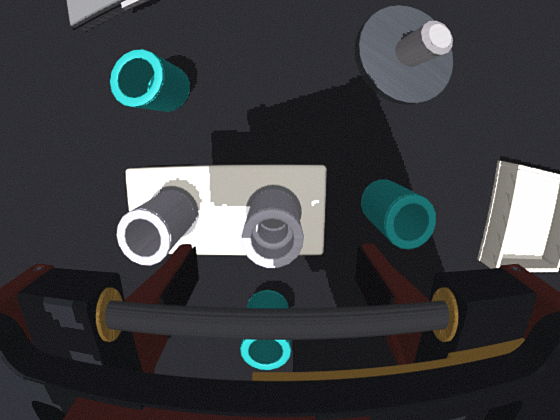

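The wrist view has the near sleeve's rim at x 243–303 with its bottom at y 267, centre ~(273,237). The other sleeve's rim is at ~(146,235), and the pin tip at (437,38).

Run:
```python
from h import *
o=status.get_obs(); i=optics.get_image("wrist")
for n,u,z in(("L",(243,236),92),("R",(303,236),92),("B",(273,267),92),("T",(273,207),92),("C",(273,237),92),("C2",(146,235),92),("tip",(437,38),85),("standTL",(126,170),12),("TR",(326,166),12),("BR",(325,254),12)): print(n,onz(i,*u,z,o).round(1))
```

```text
L [469.8 192.6  92. ]
R [469.7 149.3  92. ]
B [445.4 171.1  92. ]
T [491.3 170.8  92. ]
C [469.1 171.   92. ]
C2 [470.  267.8  92. ]
tip [622.5  45.9  85. ]
standTL [511.4 319.4  12. ]
TR [511.6 121.9  12. ]
BR [423.4 119.9  12. ]
```

```bash
python3 -m inch '[[[-6,-2,0,0,0,0,100],[-6,-2,40,0,0,0,100],[-6,-2,80,0,0,0,100],[-6,-2,95,0,0,0,100],[-6,-2,95,0,0,0,100],[-6,-2,95,0,0,0,100]]]'
python3 - <<'E'
from h import *
o=status.get_obs(); i=optics.get_image("wrist"); print(o['ee_pos'],o['qvel'].round(3)); o=status.get_obs();print(o['ee_pos'])
cv2.imwrite("pics/w3.png",i['frame'][:,:,::-1])
E
```

```text
t: 3.85
ee_pos: [467.3, 170.6, 75.0]
orientation: [3.142, -0.002, -0.0]
ft_force: [0.8, 0.5, 0.4]
width: 87.9
grasp_force: 0.0
[467.34287823 170.64853644  74.95171983] [-0.002 -0.025 -0.011  0.    -0.001 -0.001]
[467.79612325 170.82357415  75.51160591]
```

View pics/w3.png

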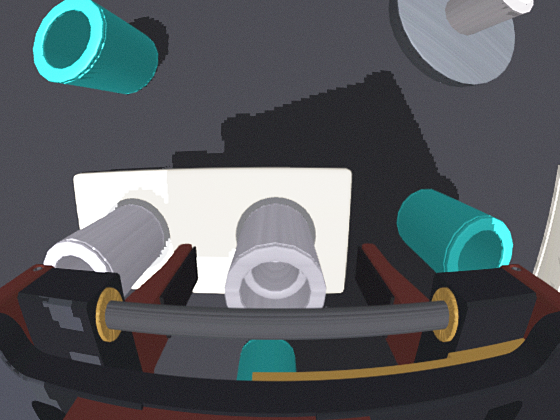

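The wrist view has the sleeve centred between the open fingers: rim columns 226–326, far rim edge ~(275,240). I'll close now, then lift and check.

```bash
python3 - <<'E'
from h import *
o=status.get_obs(); i=optics.get_image("wrist")
for n,u,z in(("L",(226,285),92),("R",(326,285),92),("T",(275,240),92),("st",(74,174),12),("st",(351,168),12),("st",(349,293),12)): print(n,onz(i,*u,z,o).round(1))
E
python3 -m inch '[[[0,0,0,0,0,0,0],[0,0,0,0,0,0,0],[0,0,0,0,0,0,0],[0,0,0,0,0,0,0],[0,0,0,0,0,0,0],[0,0,0,0,0,0,0],[0,0,0,0,0,0,0],[0,0,0,0,0,0,0]]]'
python3 -m inch '[[[0,0,-50,0,0,0,0],[0,0,-105,0,0,0,0],[0,0,-105,0,0,0,0],[0,0,-105,0,0,0,0]]]'
python3 - <<'E'
from h import *
o=status.get_obs(); i=optics.get_image("wrist"); print(o['ee_pos'],o['orientation'],o['grasp_force'])
cv2.imwrite("pics/w4.png",i['frame'][:,:,::-1])
E
```

```text
L [471.8 193.4  92. ]
R [471.7 149.4  92. ]
T [492.9 171.8  92. ]
st [513.7 320.2  12. ]
st [513.8 122.7  12. ]
st [423.  118.2  12. ]
t: 4.75
ee_pos: [467.2, 170.7, 74.7]
orientation: [-3.142, 0.002, -0.0]
ft_force: [0.1, 0.3, 1.1]
width: 46.1
grasp_force: 30.0
t: 5.15
ee_pos: [467.7, 170.8, 180.7]
orientation: [-3.141, 0.002, -0.004]
ft_force: [0.4, 0.5, -3.2]
width: 46.2
grasp_force: 30.0
[467.6885719  170.84551559 180.68354476] [-3.14072187e+00  1.93341401e-03 -4.15762060e-03] 29.976694928482175
```

View pics/w4.png

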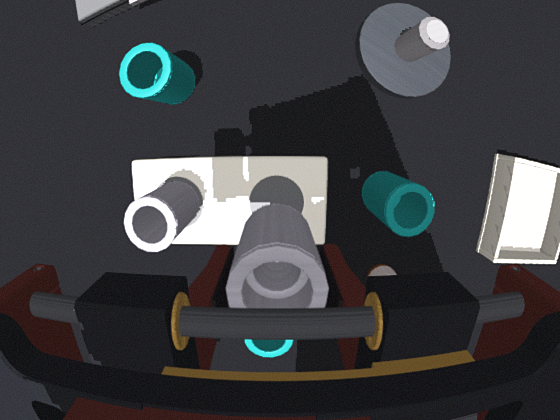

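Sleeve gripped and lifted (width 46, rim cols 228–328). Moving it above the pin.

```bash
python3 -m inch '[[[156,128,0,0,0,0,0],[156,128,0,0,0,0,0],[156,128,0,0,0,0,0],[156,128,0,0,0,0,0],[156,128,0,0,0,0,0],[156,128,0,0,0,0,0],[156,128,0,0,0,0,0]]]'
python3 - <<'E'
from h import *
o=status.get_obs(); i=optics.get_image("wrist"); print(o['ee_pos'],o['orientation'],o['ft_force'])
s=optics.get_image("scene");d=optics.get_image("side")
f=np.hstack([cv2.resize(s['frame'][150:290,240:365],(375,420)),cv2.resize(d['frame'][90:230,230:355],(375,420))])
cv2.imwrite("pics/s5.png",f[:,:,::-1])
E
```

```text
t: 5.9
ee_pos: [620.8, 42.9, 177.4]
orientation: [3.142, -0.002, -0.007]
ft_force: [-0.3, 0.9, -3.8]
width: 46.3
grasp_force: 30.0
[620.82951183  42.90197193 177.44485901] [ 3.14157665e+00 -1.71665390e-03 -7.26652833e-03] [-0.34016724  0.92125286 -3.77887751]
```

View pics/s5.png

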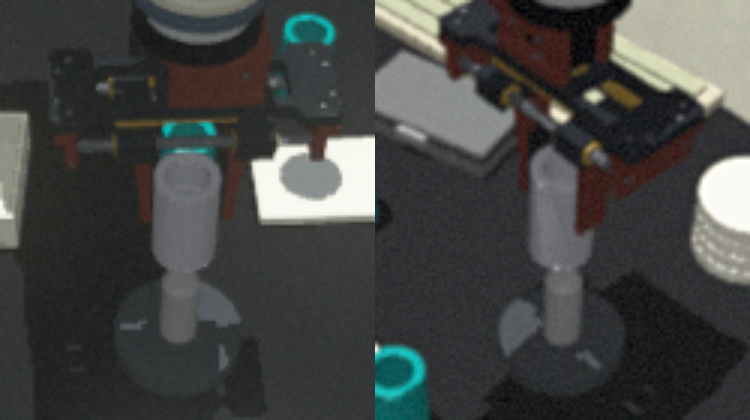

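Scene and side crops show the sleeve just above the pin tip. It is about 1 px off towards −x and +y, so I'll correct that and descend gently.

```bash
python3 -m inch '[[[2,1,10,0,0,0,0],[2,1,22,0,0,0,0],[2,1,22,0,0,0,0]]]'; python3 -m inch '[[[0,0,5,0,0,0,0],[0,0,10,0,0,0,0],[0,0,15,0,0,0,0],[0,0,15,0,0,0,0]]]'
```

```text
t: 6.35
ee_pos: [623.4, 41.7, 155.4]
orientation: [3.141, -0.001, -0.006]
ft_force: [-0.8, -0.4, -2.8]
width: 46.1
grasp_force: 30.0
t: 6.75
ee_pos: [624.6, 41.5, 141.9]
orientation: [-3.141, 0.002, 0.002]
ft_force: [-0.3, -0.0, -2.5]
width: 46.4
grasp_force: 30.0
```

```bash
python3 -m inch '[[[0,0,3,0,0,0,0],[0,0,6,0,0,0,0],[0,0,9,0,0,0,0],[0,0,12,0,0,0,0],[0,0,12,0,0,0,0]]]'
```

```text
t: 7.25
ee_pos: [624.7, 41.5, 130.2]
orientation: [-3.142, 0.002, 0.001]
ft_force: [-0.7, 0.5, -3.1]
width: 46.0
grasp_force: 30.0
```

```bash
python3 -m inch '[[[0,0,3,0,0,0,0],[0,0,6,0,0,0,0],[0,0,8,0,0,0,0],[0,0,10,0,0,0,0],[0,0,10,0,0,0,0]]]';  python3 -m inch '[[[0,0,2,0,0,0,0],[0,0,3,0,0,0,0],[0,0,3,0,0,0,0]]]'
```

```text
t: 7.75
ee_pos: [624.9, 41.5, 120.4]
orientation: [-3.142, 0.002, 0.001]
ft_force: [-0.2, -0.1, -2.1]
width: 46.2
grasp_force: 30.0
t: 8.05
ee_pos: [625.7, 41.6, 119.6]
orientation: [-3.141, 0.002, -0.003]
ft_force: [-3.7, 0.1, 10.3]
width: 46.0
grasp_force: 30.0
```

```bash
python3 -m inch '[[[0,0,-5,0,0,0,0],[-1,0,-5,0,0,0,0],[-1,0,-2,0,0,0,0],[-1,0,1,0,0,0,0],[-1,0,1,0,0,0,0]]]'; python3 -m inch '[[[1,1,-5,0,0,0,0],[1,1,-5,0,0,0,0],[1,1,-2,0,0,0,0],[1,1,0,0,0,0,0],[1,1,0,0,0,0,0],[1,1,0,0,0,0,0],[1,1,0,0,0,0,0],[1,1,0,0,0,0,0],[1,1,0,0,0,0,0],[1,1,0,0,0,0,0],[1,1,0,0,0,0,0],[1,1,0,0,0,0,0]]]'
```

```text
t: 8.55
ee_pos: [625.8, 41.6, 119.2]
orientation: [-3.141, 0.002, -0.006]
ft_force: [-3.9, 0.6, 18.9]
width: 46.3
grasp_force: 30.0
t: 9.75
ee_pos: [626.1, 41.1, 119.1]
orientation: [-3.141, 0.002, -0.004]
ft_force: [-4.3, 4.9, 21.8]
width: 46.4
grasp_force: 30.1
```

It stopped at a foot height of ~57 mm at three offsets, so this sleeve is tight and goes in the deep box.

```bash
python3 -m inch '[[[0,0,-30,0,0,0,0],[0,0,-70,0,0,0,0],[0,0,-70,0,0,0,0],[-165,181,-70,0,0,0,0],[-165,181,-70,0,0,0,0],[-165,181,-70,0,0,0,0],[-165,181,-70,0,0,0,0],[-165,181,-70,0,0,0,0],[-165,181,-70,0,0,0,0],[-165,181,-70,0,0,0,0]]]'
python3 - <<'E'
from h import *
o=status.get_obs(); i=optics.get_image("wrist"); print(o['ee_pos'],o['orientation'])
cv2.imwrite("pics/w6.png",i['frame'][:,:,::-1])
E
```

```text
t: 10.75
ee_pos: [458.6, -141.1, 185.7]
orientation: [-3.141, 0.006, 0.003]
ft_force: [0.0, -1.1, -3.0]
width: 46.0
grasp_force: 30.0
[ 458.58724236 -141.14749251  185.66729557] [-3.14144078e+00  5.69373428e-03  2.52794480e-03]
```

View pics/w6.png

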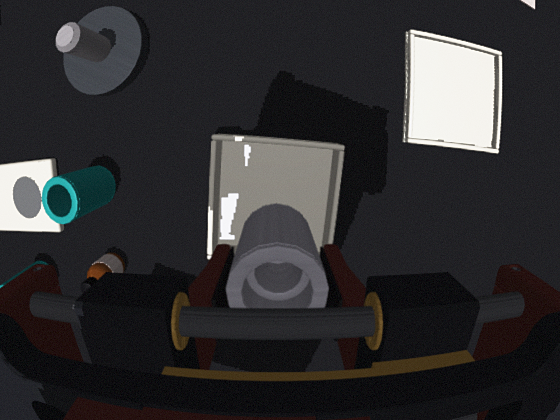

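The wrist view has the deep box's far rim corners at (211,135) and (344,147), and the tray corners at (408,30), (502,51), (499,153) and (403,141).

Run:
```python
from h import *
o=status.get_obs(); i=optics.get_image("wrist");print(o['ee_pos'].round(1))
a,b=[onz(i,*u,40,o)[:2] for u in((211,135),(344,147))]; e=b-a; n=np.array([e[1],-e[0]])/np.linalg.norm(e); n=n if n[0]<0 else -n
print(a,b,np.linalg.norm(e),"bin",(a+b)/2+60*n)
P=np.array([onz(i,*u,16,o)[:2] for u in((408,30),(502,51),(499,153),(403,141))]);print(P.round(),"tray",P.mean(0))
```

```text
[ 459.6 -140.6  185.9]
[525.78642068 -81.89745044] [ 514.71055222 -200.87352061] 119.49050227913851 bin [ 460.50679925 -135.82393799]
[[ 639. -274.]
 [ 638. -397.]
 [ 518. -393.]
 [ 522. -268.]] tray [ 579.03993741 -332.92174832]
```

```bash
python3 -m inch '[[[1,-3,45,0,0,0,0],[1,-3,90,0,0,0,0],[1,-3,110,0,0,0,0],[1,-3,114,0,0,0,0],[1,-3,116,0,0,0,0],[1,-3,116,0,0,0,0]]]'; python3 -m inch '[[[0,0,1,0,0,0,0],[0,0,2,0,0,0,0],[0,0,2,0,0,0,0]]]'
```

```text
t: 11.45
ee_pos: [461.9, -137.1, 71.3]
orientation: [3.141, -0.0, 0.002]
ft_force: [0.0, -0.5, -2.6]
width: 46.2
grasp_force: 30.0
t: 11.75
ee_pos: [461.2, -137.5, 69.3]
orientation: [3.141, -0.002, 0.002]
ft_force: [0.1, 0.4, -2.0]
width: 46.3
grasp_force: 30.0
```

```bash
python3 -m inch '[[[0,0,1,0,0,0,0],[0,0,1,0,0,0,0]]]'; python3 -m inch '[[[0,0,1,0,0,0,0],[0,0,1,0,0,0,0]]]'
```

```text
t: 11.95
ee_pos: [460.8, -137.4, 67.8]
orientation: [3.141, -0.002, 0.001]
ft_force: [-1.0, 0.0, -2.4]
width: 46.3
grasp_force: 30.0
t: 12.15
ee_pos: [461.0, -137.3, 67.6]
orientation: [3.142, -0.002, 0.001]
ft_force: [-2.4, 1.6, 11.4]
width: 46.1
grasp_force: 30.0
```

```bash
python3 -m inch '[[[0,0,-1,0,0,0,100],[0,0,-1,0,0,0,100],[0,0,-1,0,0,0,100],[0,0,-1,0,0,0,100],[0,0,-1,0,0,0,100],[0,0,-1,0,0,0,100],[0,0,-30,0,0,0,100],[0,0,-70,0,0,0,100],[0,0,-110,0,0,0,100],[0,0,-110,0,0,0,100]]]'
python3 -m inch '[[[6,-406,0,0,0,0,100],[6,-406,0,0,0,0,100],[6,-406,0,0,0,0,100],[6,-406,0,0,0,0,100],[6,-406,0,0,0,0,100],[6,-406,0,0,0,0,100],[6,-406,0,0,0,0,100],[6,-406,0,0,0,0,100],[6,-406,0,0,0,0,100],[6,-406,0,0,0,0,100],[6,-406,0,0,0,0,100],[6,-406,0,0,0,0,100],[6,-406,0,0,0,0,100]]]'
python3 - <<'E'
from h import *
o=status.get_obs(); i=optics.get_image("wrist"); print(o['ee_pos'],o['orientation'],o['qpos'].round(2))
s=optics.get_image("scene")
f=np.hstack([cv2.resize(i['frame'],(480,360)),cv2.resize(s['frame'][160:240,180:265],(320,300))[:300].copy() if 0 else cv2.copyMakeBorder(cv2.resize(s['frame'][160:240,180:265],(320,301)),0,59,0,0,cv2.BORDER_CONSTANT)])
cv2.imwrite("pics/w7.png",f[:,:,::-1])
E
```

```text
t: 13.15
ee_pos: [463.7, -138.2, 181.2]
orientation: [3.139, -0.002, 0.013]
ft_force: [1.3, -0.4, 0.4]
width: 87.9
grasp_force: 0.0
t: 14.45
ee_pos: [467.4, 267.2, 176.6]
orientation: [3.141, -0.005, -0.001]
ft_force: [0.2, 0.2, -1.4]
width: 87.4
grasp_force: 0.0
[467.35695814 267.21854887 176.59518997] [ 3.14129599e+00 -5.05635406e-03 -5.57463665e-04] [ 0.5   0.39  1.87 -0.    0.89  2.07]
```

View pics/w7.png

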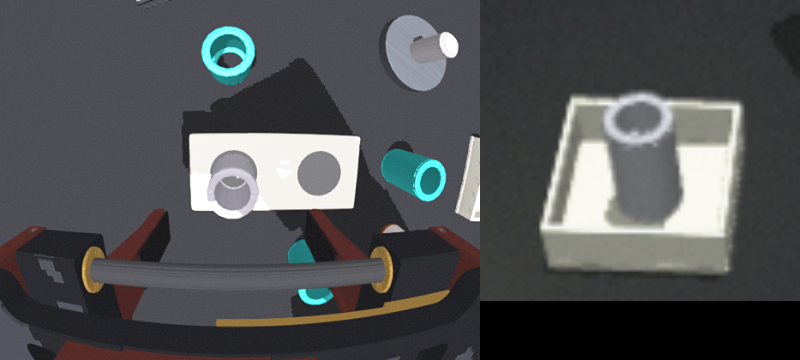

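The first sleeve stands upright in the deep box. The second one's rim, at ~(233,193) in the left view, puts it ~3 mm further in +y.

```bash
python3 -m inch '[[[0,-3,0,0,0,0,100],[0,-3,40,0,0,0,100],[0,-3,80,0,0,0,100],[0,-3,101,0,0,0,100],[0,-3,101,0,0,0,100],[0,-3,101,0,0,0,100]]]'
python3 -m inch '[[[0,0,0,0,0,0,0],[0,0,0,0,0,0,0],[0,0,0,0,0,0,0],[0,0,0,0,0,0,0],[0,0,0,0,0,0,0],[0,0,0,0,0,0,0],[0,0,0,0,0,0,0],[0,0,0,0,0,0,0]]]'
```

```text
t: 15.15
ee_pos: [467.5, 271.8, 75.9]
orientation: [3.141, -0.002, -0.0]
ft_force: [0.4, 1.2, 0.3]
width: 87.9
grasp_force: 0.0
t: 15.95
ee_pos: [467.4, 271.7, 75.9]
orientation: [-3.142, 0.002, -0.0]
ft_force: [-1.1, -1.5, 5.1]
width: 46.3
grasp_force: 30.0
```

```bash
python3 -m inch '[[[0,0,-50,0,0,0,0],[0,0,-105,0,0,0,0],[0,0,-105,0,0,0,0],[157,230,-105,0,0,0,0],[157,230,-105,0,0,0,0],[157,230,-105,0,0,0,0],[157,230,-105,0,0,0,0],[157,230,-105,0,0,0,0],[157,230,-105,0,0,0,0],[157,230,-105,0,0,0,0],[157,230,-105,0,0,0,0],[157,230,-105,0,0,0,0]]]'
```

```text
t: 17.15
ee_pos: [622.7, 42.4, 179.7]
orientation: [-3.141, 0.001, 0.003]
ft_force: [-0.3, -0.0, -2.4]
width: 46.1
grasp_force: 30.0
```

```bash
python3 -m inch '[[[0,0,15,0,0,0,0],[0,0,27,0,0,0,0],[0,0,27,0,0,0,0],[0,0,27,0,0,0,0]]]'; python3 -m inch '[[[0,0,3,0,0,0,0],[0,0,6,0,0,0,0],[0,0,9,0,0,0,0],[0,0,12,0,0,0,0],[0,0,12,0,0,0,0]]]'
```

```text
t: 17.55
ee_pos: [623.4, 41.9, 152.8]
orientation: [3.142, -0.001, -0.003]
ft_force: [-0.3, 0.4, -2.3]
width: 46.3
grasp_force: 30.0
t: 18.05
ee_pos: [624.3, 41.8, 141.5]
orientation: [-3.141, 0.002, -0.001]
ft_force: [1.8, 2.9, -3.7]
width: 46.6
grasp_force: 30.0
```

```bash
python3 -m inch '[[[0.5,0,3,0,0,0,0],[0.5,0,6,0,0,0,0],[0.5,0,9,0,0,0,0],[0.5,0,12,0,0,0,0],[0.5,0,12,0,0,0,0]]]'; python3 -m inch '[[[0,0,3,0,0,0,0],[0,0,6,0,0,0,0],[0,0,9,0,0,0,0],[0,0,12,0,0,0,0],[0,0,12,0,0,0,0]]]'
```

```text
t: 18.55
ee_pos: [624.5, 41.8, 129.2]
orientation: [-3.141, 0.002, 0.0]
ft_force: [1.8, 5.9, -3.8]
width: 46.1
grasp_force: 30.0
t: 19.05
ee_pos: [624.5, 41.7, 117.2]
orientation: [-3.141, 0.002, -0.0]
ft_force: [1.5, 5.3, -2.1]
width: 46.3
grasp_force: 30.0
```

```bash
python3 -m inch '[[[0.5,-1,0,0,0,0,0],[0.5,-1,4,0,0,0,0],[0.5,-1,8,0,0,0,0],[0.5,-1,12,0,0,0,0],[0.5,-1,16,0,0,0,0],[0.5,-1,20,0,0,0,0],[0.5,-1,20,0,0,0,0]]]'
```

```text
t: 19.75
ee_pos: [624.5, 42.3, 96.8]
orientation: [3.141, -0.002, -0.002]
ft_force: [0.7, 0.9, -1.8]
width: 46.4
grasp_force: 30.0
```

```bash
python3 -m inch '[[[0,0,4,0,0,0,0],[0,0,8,0,0,0,0],[0,0,11,0,0,0,0],[0,0,11,0,0,0,0]]]'; python3 -m inch '[[[0,0,1,0,0,0,0],[0,0,2,0,0,0,0],[0,0,2,0,0,0,0]]]'
```

```text
t: 20.15
ee_pos: [624.6, 42.5, 86.1]
orientation: [3.142, -0.002, -0.002]
ft_force: [0.3, -0.0, -1.4]
width: 46.2
grasp_force: 30.0
t: 20.45
ee_pos: [625.0, 42.5, 84.7]
orientation: [3.142, -0.002, 0.0]
ft_force: [-0.5, 0.1, -1.7]
width: 45.9
grasp_force: 30.0
```

```bash
python3 -m inch '[[[0,0,1,0,0,0,0],[0,0,1,0,0,0,0]]]'; python3 -m inch '[[[0,0,1,0,0,0,0],[0,0,1,0,0,0,0],[0,0,1,0,0,0,0],[0,0,1,0,0,0,0],[0,0,1,0,0,0,0],[0,0,1,0,0,0,0],[0,0,1,0,0,0,0],[0,0,1,0,0,0,0],[0,0,1,0,0,0,0],[0,0,1,0,0,0,0],[0,0,1,0,0,0,0]]]'
```

```text
t: 20.65
ee_pos: [625.2, 42.5, 83.9]
orientation: [-3.142, 0.002, -0.001]
ft_force: [-0.0, -0.7, -0.4]
width: 46.2
grasp_force: 30.0
t: 21.75
ee_pos: [625.3, 42.5, 83.9]
orientation: [-3.142, 0.002, -0.001]
ft_force: [-3.3, -1.2, 8.4]
width: 46.2
grasp_force: 30.0
```

It is fully home with ~10 N held for 1 s, so it goes in the tray.

```bash
python3 -m inch '[[[0,0,-40,0,0,0,0],[0,0,-80,0,0,0,0],[0,0,-95,0,0,0,0],[0,0,-95,0,0,0,0],[-46,376,-95,0,0,0,0],[-46,376,-95,0,0,0,0],[-46,376,-95,0,0,0,0],[-46,376,-95,0,0,0,0],[-46,376,-95,0,0,0,0],[-46,376,-95,0,0,0,0],[-46,376,-95,0,0,0,0],[-46,376,-95,0,0,0,0],[-46,376,-95,0,0,0,0],[-46,376,-95,0,0,0,0],[-46,376,-95,0,0,0,0]]]'
python3 - <<'E'
from h import *
o=status.get_obs(); i=optics.get_image("wrist"); print(o['ee_pos'].round(1),o['orientation'])
m=cv2.inRange(cv2.cvtColor(i['frame'],cv2.COLOR_RGB2HSV),(0,0,130),(179,60,255))
for c in cv2.findContours(m,cv2.RETR_EXTERNAL,cv2.CHAIN_APPROX_SIMPLE)[0]:
    if cv2.contourArea(c)>1500:
        x,y,w,h=cv2.boundingRect(c); print((x,y,w,h),onz(i,x,y,16,o).round(),onz(i,x+w,y,16,o).round())
E
```

```text
t: 23.25
ee_pos: [577.9, -331.9, 176.0]
orientation: [-3.14, 0.001, 0.004]
ft_force: [0.8, 0.4, -1.7]
width: 46.4
grasp_force: 30.0
[ 577.9 -331.9  176. ] [-3.13990312e+00  7.13029039e-04  3.56495894e-03]
(219, 140, 127, 114) [ 639. -278.   16.] [ 639. -397.   16.]
(128, 0, 301, 70) [ 792. -181.   16.] [ 792. -486.   16.]
```

```bash
python3 -m inch '[[[1,4,45,0,0,0,0],[1,4,85,0,0,0,0],[1,4,100,0,0,0,0],[1,4,104,0,0,0,0],[1,4,104,0,0,0,0]]]'; python3 -m inch '[[[0,0,1,0,0,0,0],[0,0,2,0,0,0,0],[0,0,2,0,0,0,0]]]'
```

```text
t: 23.8
ee_pos: [580.1, -337.0, 74.2]
orientation: [3.141, -0.0, 0.0]
ft_force: [0.7, 0.6, -2.1]
width: 46.1
grasp_force: 30.0
t: 24.1
ee_pos: [580.1, -337.8, 73.0]
orientation: [3.141, -0.002, 0.003]
ft_force: [0.2, 0.2, -2.0]
width: 46.1
grasp_force: 30.0
```

```bash
python3 -m inch '[[[0,0,1,0,0,0,0],[0,0,2,0,0,0,0],[0,0,2,0,0,0,0]]]'; python3 -m inch '[[[0,0,1,0,0,0,0],[0,0,1,0,0,0,0],[0,0,1,0,0,0,0]]]';  python3 -m inch '[[[0,0,1,0,0,0,0],[0,0,1,0,0,0,0],[0,0,1,0,0,0,0]]]'
```

```text
t: 24.4
ee_pos: [579.4, -337.5, 69.6]
orientation: [-3.142, 0.002, 0.0]
ft_force: [0.4, -0.1, -1.1]
width: 46.1
grasp_force: 30.0
t: 24.7
ee_pos: [579.8, -337.5, 69.1]
orientation: [3.141, -0.002, 0.001]
ft_force: [0.0, 0.2, 3.7]
width: 46.5
grasp_force: 30.0
t: 25.0
ee_pos: [580.2, -337.5, 68.9]
orientation: [3.141, -0.002, 0.002]
ft_force: [-1.6, 2.3, 9.3]
width: 46.1
grasp_force: 30.0
```

Contact felt; releasing and rising, then a numeric check that both sleeves stand.

```bash
python3 -m inch '[[[0,0,-1,0,0,0,100],[0,0,-1,0,0,0,100],[0,0,-1,0,0,0,100],[0,0,-1,0,0,0,100],[0,0,-1,0,0,0,100],[0,0,-1,0,0,0,100],[0,0,-30,0,0,0,100],[0,0,-70,0,0,0,100],[0,0,-110,0,0,0,100],[0,0,-150,0,0,0,100],[0,0,-170,0,0,0,100],[0,0,-170,0,0,0,100],[0,0,-170,0,0,0,100]]]'
python3 - <<'E'
from h import *
o=status.get_obs(); i=optics.get_image("wrist"); print(o['ee_pos'].round(1))
g=cv2.medianBlur(cv2.cvtColor(i['frame'],cv2.COLOR_RGB2GRAY),3)
c=cv2.HoughCircles(g,cv2.HOUGH_GRADIENT,1.5,15,param1=100,param2=25,minRadius=12,maxRadius=45)
for x,y,r in (c[0][:8] if c is not None else []): 
    p=onz(i,x,y,85,o); print((x,y,r),p.round(),np.linalg.norm(p-onz(i,x+r,y,85,o)).round(1))
E
```

```text
t: 26.3
ee_pos: [579.3, -337.3, 237.3]
orientation: [-3.142, 0.002, 0.0]
ft_force: [0.2, 0.4, -0.9]
width: 88.3
grasp_force: 0.0
[ 579.3 -337.3  237.3]
(np.float32(258.75), np.float32(200.25), np.float32(40.800003)) [ 584. -320.   85.] 38.0
(np.float32(291.75), np.float32(203.25), np.float32(39.15)) [ 581. -351.   85.] 37.0
(np.float32(276.75), np.float32(201.75), np.float32(24.150002)) [ 583. -337.   85.] 22.5
(np.float32(297.75), np.float32(170.25), np.float32(30.900002)) [ 612. -356.   85.] 28.6
(np.float32(284.25), np.float32(185.25), np.float32(42.449997)) [ 598. -344.   85.] 39.5
(np.float32(417.75), np.float32(315.75), np.float32(40.65)) [ 450. -499.   85.] 58.7
(np.float32(246.75), np.float32(164.25), np.float32(25.8)) [ 618. -310.   85.] 23.6
(np.float32(2.25), np.float32(164.25), np.float32(42.449997)) [633.  -8.  85.] 75.2
```

The 22.5 mm-radius rim at height 85 mm and (583, −337) shows the second sleeve upright in the tray, so I'm handing in.

```bash
python3 -c "
from workcell import ctrl; print(ctrl.close_job())"
```

```text
the job is handed in; nothing more can be done
None
```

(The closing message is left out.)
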